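Take the top slide carrier off the pile and shut it in the carry case

TASK

Lift the top slide carrier off the nested pile on the sloping rack, leaving the other two in place, and set it down flat in the bottom half of the open carry case, lengthwise with the case; do not drop it, and keep its glass slides facing up. Then swing the upper half of the case over and press it fully shut without slamming it. Leave the other things on the bench where they stand.

Things in the scene. Friction and masses are not known exactly. Their poses are not given: they have to be found in the camera images.
- top_carrier: Uppermost of three stackable slide carriers, white plastic, 90 (own x) x 120 (own y) mm; tilted 30 deg with the rack at first. Origin: centre of its underside. A hollow 3 mm skirt carries a deck, its top 32 mm above the origin, with two glass slides; amid it an upright grip fin, 12 (x) x 60 (y) mm, rises from 32 to 56 mm above the origin. Same turned half round. About 0.14 kg.
- middle_carrier: The same kind of carrier, second in the pile; they stack at a pitch of 32 mm along their own z. A lip on each deck, 79 x 109 mm outside, 5 mm high, fits loosely inside the skirt of the carrier above, and the fin stands in its hollow. Stays in the rack.
- bottom_carrier: The same kind of carrier, lowest in the pile, standing on the rack's seat. Stays in the rack.
- rack: Fixed aluminium rack, 150 mm wide; its seat (centre at (90, 0, 55) mm) slopes 30 deg down to its -x (robot) side, so the pile leans 30 deg towards -x. Two posts at the low edge reach 52 mm up along the pile. A level clear guard with metal rim, y +-75, x 57 to 166, z 242 to 252 mm, on posts at x 161, hangs over the rear of the pile. Origin: on the bench at its front. Left or right of the case.
- case: Fixed carry case of grey plastic, 116 (x) x 146 (y) x 72 mm when shut, made of two hinged shell halves with 4 mm walls. The bottom half is an open box 40 mm high, inside 108 x 138 mm. Origin: centre of its underside; the hinge runs along its far (+x) rim. The carrier's 120 mm side goes along the case's y.
- case_floor (a point): Centre of the inner floor of the bottom half, 4 mm above the bench; axes as the case.
- case_hinge (a point): Middle of the hinge line, at (58, 0, 40) mm in the case's frame; the line runs along the case's y.
- lid_edge (a point): On the upper half of the case (116 x 146 mm, 32 mm deep): middle of its free edge on its outer face; shut, it is at the front (-x) top edge of the case, 72 mm above the bench. A black catch, 34 mm wide, stands out 5 mm there.
- case_lid (a joint): Opening angle of the upper half: 0 shut edge to edge on the bottom half, 1.57 upright, larger leaning back away from the robot, at most 2.0. A stiff hinge: it stays where it is left and needs 2 to 3 N at its free edge.
- tip_box: Bystander: blue pipette-tip box with clear lid, 88 x 63 x 61 mm. Origin: centre of its underside.
- media_bottle: Bystander: glass bottle with blue cap, 66 mm across, 150 mm high. Origin: centre of its underside.
- beaker: Bystander: glass beaker, 72 mm across, 85 mm high. Origin: centre of its underside.
- marker: Bystander: black marker pen, 13 mm thick, about 120 mm long, lying. Origin under its middle.
There are look-alikes about, which are no part of the job. Leave any green look-alike of the top_carrier alone. What is shaped like the middle_carrier but orange is not meant.

How it is judged (in metres and radians):
On the way, in this order (a step that is already met when the one before it is completed fails the run):
1. the top carrier is lifted clear of the pile (distance between top_carrier and middle_carrier above 0.08 m and contact force between top_carrier and the fingers above 0.2 N), for 0.1 s.
2. the carrier stands flat on the floor of the bottom half, let go, with the upper half still open (z of top_carrier in the frame of case_floor below 0.006 m and horizontal distance between top_carrier and case_floor below 0.02 m and angle between top_carrier's own z axis and vertical below 0.08 rad and value of joint case_lid above 0.9 rad and contact force between top_carrier and the fingers below 0.1 N and linear speed of top_carrier below 0.03 m/s), for 0.2 s.
At the end, for the whole second after the job is handed in: The top carrier stands at rest flat on the floor of the case (under 6 mm off the floor, within 20 mm of its centre, tilted under 0.08 rad), the upper half is shut (under 0.04 rad), and the middle and bottom carriers are within 12 mm of where they started (z of top_carrier in the frame of case_floor below 0.006 m and horizontal distance between top_carrier and case_floor below 0.02 m and angle between top_carrier's own z axis and vertical below 0.08 rad and value of joint case_lid below 0.04 rad and linear speed of top_carrier below 0.02 m/s and distance of each of middle_carrier, bottom_carrier from where it was at the start of the episode below 0.012 m); the robot touches nothing.
It fails at once if the middle or bottom carrier is pulled more than 25 mm from its place (distance of any of middle_carrier, bottom_carrier from where it was at the start of the episode above 0.025 m).
It fails at once if the top carrier is let fall more than 20 mm into the case (contact force between top_carrier and anything else below 0.005 N and z of top_carrier in the frame of case_floor above 0.02 m and horizontal distance between top_carrier and case_floor below 0.1 m).
It fails at once if the top carrier is tipped more than 52 degrees (angle between top_carrier's own z axis and vertical above 0.91 rad).
It fails at once if the upper half is slammed (closing faster than 3 rad/s) (velocity of joint case_lid below -3 rad/s).
It fails at once if a bystander is pushed more than 40 mm (distance of any of tip_box, media_bottle, beaker, marker from where it was at the start of the episode above 0.04 m).
It also fails if it takes over 67 s, if anything falls off the work surface, if the arm or the gripper's body presses on something with over 40 N, if the wrist force passes 120 N, or if a joint passes its speed limit or range.

ROBOT

A 6-joint arm with a two-finger parallel gripper is mounted at the origin on the work surface. World frame = base frame: x ahead of the robot, y to its left, z up, the work surface at z = 0. Lengths are in mm, angles in rad, forces in N, time in s.
With the tool pointing down it reaches from about 350 to 975 mm from the base axis. Payload 7.1 kg.
Tool frame: the origin (TCP) lies midway between the tips of the shut fingers; the grasp point (between the pads) lies 19 mm behind it (ctrl.grasp_offset is the distance from the TCP to the grasp point, in mm); z points along the fingers, y is the line along which they close (so a half turn about z gives the same grasp; the last joint's range is limited). The gripper opens to 88 mm and grips with 3 to 60 N. Pads are 20 mm wide; open, the fingers measure 115 mm over their backs; the gripper's body (75 mm by 178 mm) begins 61 mm behind the grasp point.
Start: joints at [-1.309, 0.423, 1.63, -0, 1.089, -0.019], TCP at [173.221, -600.499, 201.775] pointing down, gripper open.
Joint ranges: [-3, 3], [-0.9, 2.11], [0.09, 2.58], [-1.31, 4.45], [0.11, 2.69], [-2.54, 2.54]. Speed limits (rad/s): [2.39, 2.39, 3.01, 3.14, 3.14, 3.14].

INTERFACE

Orientations are given as a rotation vector (axis times angle).
In Python, from workcell import ctrl gives the robot as it stands. The module is installed in compiled form; this text tells all that it offers.
- The arm moves only by the tool servo_tool, never from a script. Its argument "rows" is a list of rows, each a list of 7 numbers: the turn, a rotation vector about the tool's x, y, z as a fraction of full scale, then the shift along the tool's x, y, z as a fraction of full scale, then the finger opening in mm, from 0 to 87.8. A call has 1 to 10 rows; each row is the pose to reach, as a shift and turn from the pose commanded when the call began, along the tool's axes at that moment; what a row does not reach only later rows make up. Full scale, the value 1, is 20 cm for a shift and 1.5 rad for a turn. A row lasts 1/8 s, in which the tool goes at most 62.5 mm and 10.7 degrees, less where a joint would pass 70% of its speed; a pose out of reach is approached as far as the arm can. A call with a number of a shift or a turn outside -1 to 1 is refused whole. A call with a gripper value outside its range is refused whole. The fingers move at their own pace and stop on an object; the grip force is fixed at half the most. Time passes only in rows, so rows that repeat a pose let the fingers close. It gives the time, the measured TCP pose, the force, the opening and the grip force at its end, in the units of the state.
- ctrl.get_obs(): the state, without advancing time (a new reading comes with each control period).
- ctrl.get_image(name): name is "scene" or "side" or "wrist"; returns (picture, depth): 420x560x3 uint8, red, green, blue; 420x560 float32, mm along the optical axis (not along the pixel's ray), 0 where there is no reading.
- ctrl.camera_info(name): a dict with "intrinsics" (3x3 intrinsics, pixels), "R" (3x3) and "t" (3): a world point X has camera coordinates R X + t. Camera axes: x right, y down, z forward; pixel columns grow to the right and rows downward; lengths in mm; the calibration is good to about 2 mm. A picture is of the moment at which its call begins: read the wrist's pose just before it. camera_info takes no time and is no camera call; for the wrist camera it gives the pose at the moment of the call.
- ctrl.close_job(): hands the job in; it is judged then, once.
The state is a dict: "t": time; "qpos": joint angles; "qvel": joint speeds; "joint_torque": joint torques, N m; "ee_pos": TCP position; "orientation": TCP orientation; "ft_force": force on the tool from outside, world axes, zero at the start; "moment": the same for the moment, N m; "width": finger opening in mm; "grasp_force": force on a finger pad.
Only numpy, scipy, OpenCV 4.12 (cv2) and the standard library are available. Lean on these libraries where they do the work, as an engineer would, in place of code of your own. Each camera call takes 0.05 s, during which the arm holds its last target. There are 200 camera calls.

## Working session

There is one attempt and no reset: what is moved stays moved. The work goes in short steps, Python scripts to look and compute and a tool call to move; the robot and the scene stay as the last step left them, time stands still between calls to the robot, and variables do not carry over. Pictures are saved under pics/ and viewed, at most 10 in all, crops included, and the job is handed in when it is done.

Besides the shell and the picture viewer there is one more tool, called after "Call:" as name(argument=value, ...), one argument or row to a line, values as JSON. servo_tool: Moves the arm, as the interface text tells. Its arguments: {"type":"object","properties":{"rows":{"type":"array","items":{"type":"array","items":{"type":"number"}}}},"required":["rows"]}

```bash
mkdir -p pics; cat > h.py <<'E'
import numpy as np, cv2
from scipy.spatial.transform import Rotation as Ro
from workcell import ctrl
def snap(n):
    ci=ctrl.camera_info(n); im,d=ctrl.get_image(n); return im,d,ci
def world(d,ci):
    K=np.array(ci["intrinsics"]);R=np.array(ci["R"]);t=np.array(ci["t"])
    v,u=np.indices(d.shape); P=np.stack([(u-K[0,2])/K[0,0]*d,(v-K[1,2])/K[1,1]*d,d],-1)
    W=(P-t)@R; W[d==0]=np.nan; return W
E
python3 - <<'E'
from h import *
for n in("scene","side"):
    im,d,ci=snap(n); np.savez(n+"0.npz",im=im,d=d,R=ci["R"],t=ci["t"],K=ci["intrinsics"])
    cv2.imwrite(f"pics/{n}0.png",im[...,::-1]); print(n,-np.array(ci["R"]).T@ci["t"])
print(ctrl.get_obs())
E
```

```text
scene [381.34635893 585.00744227 761.71975737]
side [  53.67484015  880.84628108 1004.64073899]
{'t': 0.1, 'qpos': array([-1.30900780e+00,  4.23763985e-01,  1.63058272e+00, -1.17722344e-06,
        1.08863874e+00, -1.90624204e-02]), 'qvel': array([-0.00100575, -0.00229895, -0.00189536,  0.00050235, -0.00068203,
        0.00116664]), 'joint_torque': array([ 8.80536718e-04, -5.45616961e+01, -2.74324340e+01,  6.44706935e-02,
        1.88502751e-02, -4.80207814e-05]), 'ee_pos': array([ 173.0833085 , -600.00516473,  201.09186124]), 'orientation': array([-3.10929955e+00, -4.39518529e-01,  2.66374125e-04]), 'ft_force': array([ 0.11644394,  0.01932692, -0.82638175]), 'moment': array([-0.02397302, -0.00316425, -0.0035864 ]), 'grasp_force': 0.0, 'width': 87.58236926262956}
```

View pics/scene0.png

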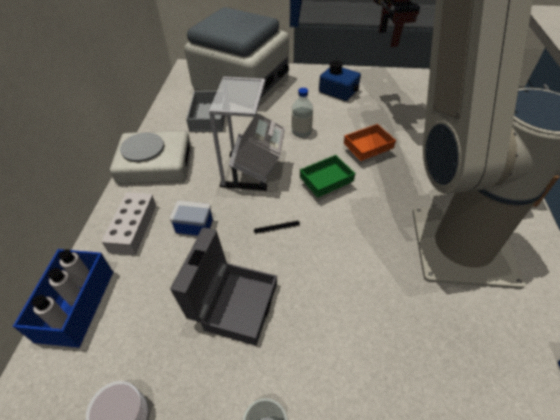

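View pics/side0.png

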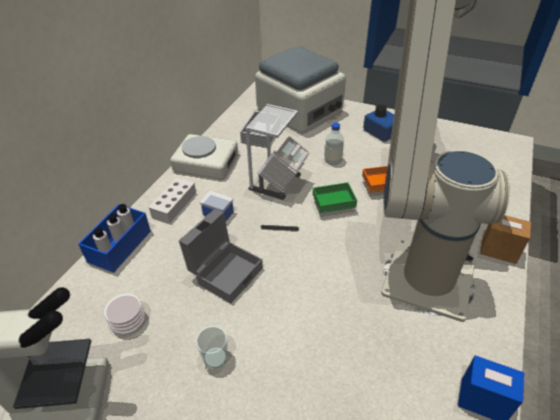

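Scene view: the pile of grey-white carriers on the rack is at about (258,148) with the guard above it at (238,95). The open case is at (230,290), the lid at (200,272), the bottle at (302,112), the marker at (276,227), the tip box at (192,218) and the beaker at (265,410).
Candidates for the carrier: the white pile (258,148), the green tray (327,176) and the orange tray (369,142). The white pile fits because it is nested, tilted and in the rack. I'll confirm in a crop and measure.

```bash
python3 - <<'E'
from h import *
out=[]
for n,(u0,u1,v0,v1) in {"scene":(195,310,65,200),"side":(235,350,95,205)}.items():
    z=np.load(n+"0.npz"); im=z["im"]; c=im[v0:v1,u0:u1]
    out.append(cv2.resize(c,(400,int(400*c.shape[0]/c.shape[1])),interpolation=cv2.INTER_CUBIC))
    W=world(z["d"],dict(R=z["R"],t=z["t"],intrinsics=z["K"]))
    print(n)
    pts={"scene":[(268,125),(270,132),(255,155),(265,160),(245,185),(240,85),(205,270),(212,232),(182,295),(252,270),(240,300),(276,273),(261,338),(203,326),(276,227),(302,120),(300,92)],"side":[(290,155),(284,178),(300,150),(232,270),(262,262),(232,298),(185,243),(222,213),(334,150),(280,228)]}[n]
    for u,v in pts: print((u,v),W[v,u].round(0))
h=max(o.shape[0] for o in out); o=np.hstack([np.pad(a,((0,h-a.shape[0]),(0,0),(0,0))) for a in out])
cv2.imwrite("pics/crop1.png",o[...,::-1])
E
```

```text
scene
(268, 125) [ 499. -240.  149.]
(270, 132) [ 488. -196.  160.]
(255, 155) [ 523. -153.  118.]
(265, 160) [ 498. -155.  101.]
(245, 185) [ 558. -152.    7.]
(240, 85) [ 568. -261.  250.]
(205, 270) [590. 162.  62.]
(212, 232) [568. 130. 155.]
(182, 295) [595. 267. 144.]
(252, 270) [493. 140.  41.]
(240, 300) [514. 196.   5.]
(276, 273) [443. 119.   2.]
(261, 338) [457. 274.   1.]
(203, 326) [575. 271.  26.]
(276, 227) [456. -10.  10.]
(302, 120) [ 415. -380.   69.]
(300, 92) [ 425. -403.  150.]
side
(290, 155) [ 491. -184.  154.]
(284, 178) [ 498. -152.   82.]
(300, 150) [ 482. -248.  132.]
(232, 270) [512. 192.   2.]
(262, 262) [447. 130.  -0.]
(232, 298) [464. 281.  10.]
(185, 243) [594. 265. 154.]
(222, 213) [560. 132. 155.]
(334, 150) [ 406. -384.   63.]
(280, 228) [451.  -8.   8.]
```

View pics/crop1.png

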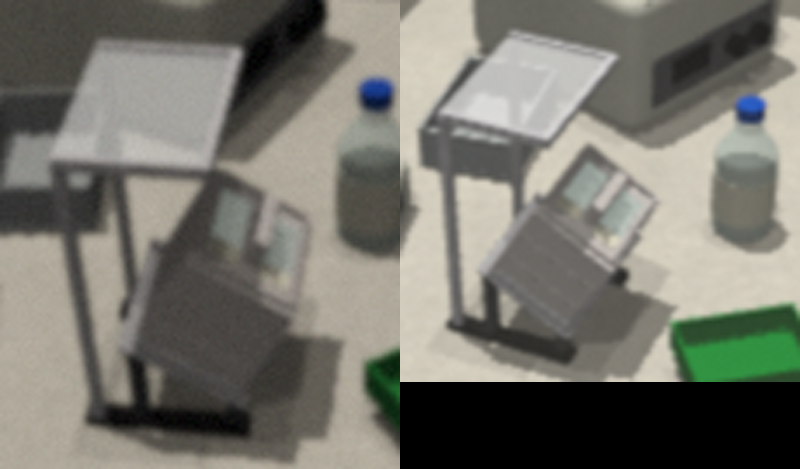

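The crop confirms it: the white pile carries two glass slides with a white fin between them, and the top carrier is uncovered on the robot side of the guard. Next I fit the rack and case poses.

```bash
cat > fit.py <<'E'
from h import *
from scipy.optimize import minimize
from scipy.spatial import cKDTree
def box(lo,hi,st=3):
    g=[np.arange(a,b+.1,max(min(st,b-a),.1)) for a,b in zip(lo,hi)]
    P=np.stack(np.meshgrid(*g,indexing='ij'),-1).reshape(-1,3); lo=np.array(lo);hi=np.array(hi)
    return P[((P<lo+.1)|(P>hi-st)).any(1)]
def T(p,P):
    c,s=np.cos(p[2]),np.sin(p[2]); return np.stack([c*P[:,0]-s*P[:,1]+p[0],s*P[:,0]+c*P[:,1]+p[1],P[:,2]+(p[3] if len(p)>3 else 0)],1)
def inv(p,W):
    c,s=np.cos(p[2]),np.sin(p[2]); D=W-np.array([p[0],p[1],p[3] if len(p)>3 else 0]); return np.stack([c*D[:,0]+s*D[:,1],-s*D[:,0]+c*D[:,1],D[:,2]],1)
c3,s3=np.cos(np.pi/6),.5
def rackmodel():
    L=box((-45,-60,0),(45,60,96)); fin=box((-6,-30,96),(6,30,120))
    Q=np.vstack([L,fin]); q=Q.copy(); q[:,0]=90+c3*Q[:,0]-s3*Q[:,2]; q[:,2]=55+s3*Q[:,0]+c3*Q[:,2]
    return np.vstack([q,box((57,-75,242),(166,75,252))])
def casemodel(th):
    bt=np.vstack([box((-58,-73,0),(58,73,4)),box((-58,-73,0),(-54,73,40)),box((54,-73,0),(58,73,40)),box((-58,-73,0),(58,-69,40)),box((-58,69,0),(58,73,40))])
    ld=np.vstack([box((-58,-73,68),(58,73,72)),box((-58,-73,40),(-54,73,72)),box((54,-73,40),(58,73,72)),box((-58,-73,40),(58,-69,72)),box((-58,69,40),(58,73,72))])
    D=ld-[58,0,40]; c,s=np.cos(th),np.sin(th)
    l2=np.stack([58+c*D[:,0]+s*D[:,2],D[:,1],40-s*D[:,0]+c*D[:,2]],1)
    return np.vstack([bt,l2])
def clouds(names):
    o=[]
    for n in names:
        z=np.load(n+".npz"); o.append(world(z["d"],dict(R=z["R"],t=z["t"],intrinsics=z["K"])).reshape(-1,3))
    W=np.vstack(o); return W[np.isfinite(W).all(1)]
def fit(W,model,p0,zoff=True):
    def cost(p):
        d,_=cKDTree(model(p)).query(inv(p[:4],W)) ; return np.minimum(d,12).mean()
    p=np.array(p0,float)
    for sc in(10,3):
        st=np.array([sc,sc,.006*sc,sc/2]+[.01*sc]*(len(p)-4)); sim=np.vstack([p]+[p+np.eye(len(p))[i]*st[i] for i in range(len(p))])
        r=minimize(cost,p,method="Nelder-Mead",options=dict(initial_simplex=sim,maxiter=200,xatol=.05,fatol=.002)); p=r.x
    return p,r.fun
def sel(W,p,lo,hi):
    L=inv(p,W); return W[((L>lo)&(L<hi)).all(1)]
E
cat > f1.py <<'E'
from fit import *
rm=rackmodel()
for ns in(["scene0"],["side0"],["scene0","side0"]):
    W=clouds(ns)
    Wr=sel(W,(457,-200,0),(-30,-90,70),(185,90,270)); p,f=fit(Wr,lambda p:rm,(457,-200,0,0)); print(ns,"rack",p.round(3),f.round(2),len(Wr))
    Wc=sel(W,(514,196,-.09),(-75,-85,8),(110,85,180)); p,f=fit(Wc,lambda p:casemodel(p[4]),(514,196,-.09,0,1.6)); print("case",p.round(3),f.round(2),len(Wc))
E
time python3 f1.py
```

```text
['scene0'] rack [ 4.56033e+02 -2.13813e+02 -2.20000e-02 -4.04000e-01] 2.95 4233
case [ 5.10031e+02  2.12070e+02 -1.83000e-01  3.07700e+00  1.64600e+00] 1.47 4462
['side0'] rack [ 4.60431e+02 -2.14241e+02 -3.00000e-03  4.23900e+00] 3.52 2548
case [ 5.07298e+02  2.11740e+02 -1.85000e-01  1.15300e+00  1.65600e+00] 1.58 2893
['scene0', 'side0'] rack [ 4.55729e+02 -2.14147e+02 -1.30000e-02 -8.49000e-01] 3.16 6781
case [ 5.06681e+02  2.10460e+02 -1.88000e-01  1.89500e+00  1.66200e+00] 1.57 7355
real	0m20.453s
user	0m20.290s
sys	0m0.548s
```

```bash
cat > go.py <<'E'
from h import *
import sys
# usage: frame helper. prints tool-axis fractions from the current pose to the target
def rackR(yaw,tilt): # tool x ~ +x, y ~ -y, tilted
    R=np.array([[np.cos(tilt),0,np.sin(tilt)],[0,-1,0],[np.sin(tilt),0,-np.cos(tilt)]])
    return Ro.from_euler('z',yaw)*Ro.from_matrix(R)
def rel(p,R):
    o=ctrl.get_obs(); R0=Ro.from_rotvec(o["orientation"])
    d=R0.inv().apply(np.array(p)-o["ee_pos"])/200; r=(R0.inv()*R).as_rotvec()/1.5
    print("rel turn",r.round(4),"shift",d.round(4),"| t",round(o["t"],2),"pos",o["ee_pos"].round(1),"w",round(o["width"],1))
def top(rack,h): # world point h above the top carrier's origin along pile axis
    x,y,yaw,z=rack; n=np.array([-.5,0,.75**.5]); l=np.array([90,0,55])+(64+h)*n
    return Ro.from_euler('z',yaw).apply(l)+[x,y,z]
RACK=(456,-214,-.013,0)
E
python3 - <<'E'
from go import *
print(top(RACK,0),top(RACK,160)); rel(top(RACK,160),rackR(-.013,np.pi/6))
E
```

```text
[ 513.99509907 -214.75397876  110.42562584] [ 434.00185897 -213.71400806  248.98969045]
rel turn [-0.0522  0.3466  0.1912] shift [ 1.7888 -1.4945 -0.2374] | t 0.1 pos [ 173.1 -600.   201.1] w 87.6
```

Call:
servo_tool(
  rows=[
    [-0.01,0.08,0.05,0.2,-0.16,-0.15,70],
    [-0.02,0.16,0.09,0.4,-0.33,-0.3,70],
    [-0.03,0.2,0.12,0.6,-0.5,-0.4,70],
    [-0.04,0.26,0.15,0.8,-0.66,-0.4,70],
    [-0.05,0.34,0.19,0.95,-0.8,-0.4,70],
    [-0.05,0.34,0.19,0.95,-0.8,-0.4,70],
  ],
)

```text
t: 0.85
ee_pos: [310.8, -390.8, 280.5]
orientation: [-3.038, 0.017, -0.797]
ft_force: [0.2, -0.2, 0.5]
width: 69.5
grasp_force: 0.0
```

```bash
python3 - <<'E'
from go import *
rel(top(RACK,170),rackR(-.013,np.pi/6)); print(ctrl.get_obs()["qpos"].round(2))
E
```

```text
rel turn [-0.0027  0.007   0.0006] shift [ 0.4497 -0.8915  0.3879] | t 0.85 pos [ 310.8 -390.8  280.5] w 69.5
[-1.24  0.06  2.03  0.6   0.96  0.02]
```

Call:
servo_tool(
  rows=[
    [0,0,0,0.1,-0.2,0.08,70],
    [0,0,0,0.22,-0.44,0.2,70],
    [0,0,0,0.34,-0.68,0.3,70],
    [0,0.007,0,0.42,-0.84,0.37,70],
    [0,0.007,0,0.45,-0.89,0.39,70],
    [0,0.007,0,0.45,-0.89,0.39,70],
  ],
)

```text
t: 1.6
ee_pos: [431.0, -217.4, 258.4]
orientation: [3.031, -0.012, 0.813]
ft_force: [-0.0, -0.9, 0.5]
width: 70.2
grasp_force: 0.0
```

```bash
python3 - <<'E'
from go import *
rel(top(RACK,170),rackR(-.013,np.pi/6)); print(ctrl.get_obs()["qpos"].round(2))
im,d,ci=snap("wrist"); np.savez("wrist1.npz",im=im,d=d,R=ci["R"],t=ci["t"],K=ci["intrinsics"])
cv2.imwrite("pics/w1.png",im[...,::-1]); print(-np.array(ci["R"]).T@ci["t"],(d==0).mean())
E
```

```text
rel turn [-0.0009 -0.0003  0.0032] shift [-0.0104 -0.0186 -0.0019] | t 1.6 pos [ 431.  -217.4  258.4] w 70.2
[-0.72 -0.04  2.19  0.56  0.66  0.47]
[ 406.50687469 -218.14090837  455.61141741] 0.003979591836734694
```

View pics/w1.png

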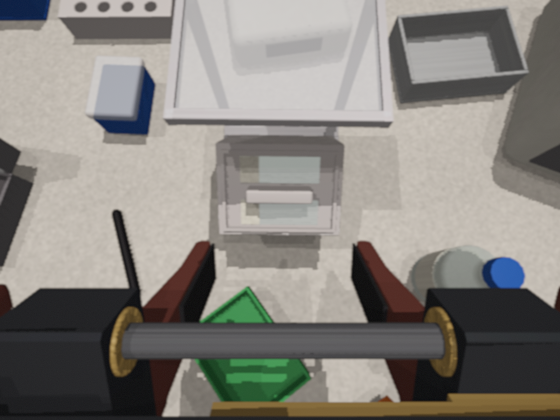

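The wrist view shows the top carrier at (218–342, 138–237) with its fin at (247–312, 196), parallel to the finger line. The guard rim's front edge is at row 120. I'll measure the fin from this view.

```bash
cat > fin.py <<'E'
from go import *
def fin(f,box):
    z=np.load(f); W=world(z["d"],dict(R=z["R"],t=z["t"],intrinsics=z["K"])); u0,u1,v0,v1=box
    Rm=rackR(-.013,np.pi/6).as_matrix(); n=-Rm[:,2]; o=top(RACK,0)
    P=(W[v0:v1,u0:u1].reshape(-1,3)-o)@Rm; h=-P[:,2]
    print("heights hist",np.histogram(h,bins=np.arange(15,75,5)))
    dk=(h>27)&(h<42); print("deck",dk.sum(),"h med",np.median(h[dk]), np.percentile(P[dk,:2],[1,99],0).round(1), "slopes",np.linalg.lstsq(np.c_[P[dk,:2],np.ones(dk.sum())],h[dk],rcond=None)[0].round(3))
    f=(h>46)&(h<66)&(abs(P[:,1])<50); Q=P[f,:2]; print("fin",f.sum(),"h",np.median(h[f]).round(1)); print(cv2.minAreaRect(Q.astype(np.float32)),np.median(Q,0).round(1))
    print("fin pct",np.percentile(Q,[3,97],0).round(1))
if __name__=="__main__": fin("wrist1.npz",(212,348,132,240))
E
python3 fin.py
python3 - <<'E'
from fit import *
rm=rackmodel(); W=clouds(["wrist1"])
Wr=sel(W,(457,-214,0),(-30,-90,90),(185,90,270)); print(fit(Wr,lambda p:rm,(457,-214,0,0)))
E
```

```text
heights hist (array([  57,   81,   76, 8761, 1437,   83,   87,  201,  728,    0,    0]), array([15, 20, 25, 30, 35, 40, 45, 50, 55, 60, 65, 70]))
deck 10290 h med 32.79542476771911 [[-43.3 -57.1]
 [ 45.   60.3]] slopes [-0.0000e+00  4.0000e-03  3.3203e+01]
fin 992 h 55.7
((0.36420392990112305, 1.273061752319336), (12.792603492736816, 59.555599212646484), 0.2500215470790863) [1.5 1.3]
fin pct [[ -5.1 -26.4]
 [  6.5  29.1]]
(array([ 4.53703993e+02, -2.15118518e+02, -1.88701051e-02, -1.25624302e+00]), np.float64(1.793428795158241))
```

Fin and deck agree with the model to about 1 mm: 59.6 x 12.8 mm, top at 55.7, deck at 32.8. Approaching.

```bash
sed -i 's/^RACK=.*/RACK=(456.6,-215.2,-.013,0.3)/' go.py; python3 - <<'E'
from go import *
for h in(80,37): rel(top(RACK,h),rackR(-.013,np.pi/6))
E
```

```text
rel turn [-0.0006 -0.0003  0.0025] shift [-0.006  -0.0149  0.4491] | t 1.65 pos [ 430.7 -217.9  258.4] w 69.7
rel turn [-0.0006 -0.0003  0.0025] shift [-0.0061 -0.0147  0.6641] | t 1.65 pos [ 430.7 -217.9  258.4] w 69.7
```

Call:
servo_tool(
  rows=[
    [0,0,0,0,-0.01,0.1,72],
    [0,0,0,-0.005,-0.015,0.25,72],
    [0,0,0.002,-0.005,-0.015,0.38,72],
    [0,0,0.002,-0.005,-0.015,0.45,72],
    [0,0,0.002,-0.005,-0.015,0.45,72],
    [0,0,0.002,-0.005,-0.015,0.45,72],
  ],
)

```text
t: 2.4
ee_pos: [474.2, -215.7, 180.0]
orientation: [3.032, -0.022, 0.814]
ft_force: [0.0, -0.4, 0.5]
width: 72.0
grasp_force: 0.0
```

```bash
python3 - <<'E'
from go import *
rel(top(RACK,37),rackR(-.013,np.pi/6))
E
```

```text
rel turn [-0.0002 -0.0006 -0.001 ] shift [ 0.0013 -0.0014  0.2161] | t 2.4 pos [ 474.2 -215.7  180. ] w 72.0
```

Call:
servo_tool(
  rows=[
    [0,0,0,0,0,0.06,72],
    [0,0,0,0,0,0.12,72],
    [0,0,0,0,0,0.18,72],
    [0,0,0,0,0,0.215,72],
    [0,0,0,0,0,0.215,72],
    [0,0,0,0,0,0.215,50],
    [0,0,0,0,0,0.215,50],
    [0,0,0,0,0,0.215,50],
    [0,0,0,0,0,0.215,50],
  ],
)

```text
t: 3.52
ee_pos: [495.8, -215.1, 142.5]
orientation: [3.032, -0.021, 0.814]
ft_force: [-0.5, 0.3, -0.2]
width: 49.9
grasp_force: 0.0
```

Closed to 50 mm with no force, so the fin isn't held. Looking.

```bash
python3 - <<'E'
from go import *
rel(top(RACK,37),rackR(-.013,np.pi/6)); print(ctrl.get_obs()["grasp_force"],ctrl.camera_info("wrist")["t"])
a,_,_=snap("wrist"); b,d,ci=snap("side"); c,_,_=snap("scene")
np.savez("side1.npz",im=b,d=d,R=ci["R"],t=ci["t"],K=ci["intrinsics"])
o=np.hstack([cv2.resize(a[60:420,80:480],(400,360)),cv2.resize(b[90:225,225:375],(400,360),interpolation=cv2.INTER_CUBIC)])
cv2.imwrite("pics/g1.png",o[...,::-1])
E
```

```text
rel turn [-0.0006 -0.0005 -0.0006] shift [ 0.0019  0.0029 -0.0002] | t 3.52 pos [ 495.8 -215.1  142.5] w 49.9
0.0 [-209.67551902  541.08760428  218.04403336]
```

View pics/g1.png

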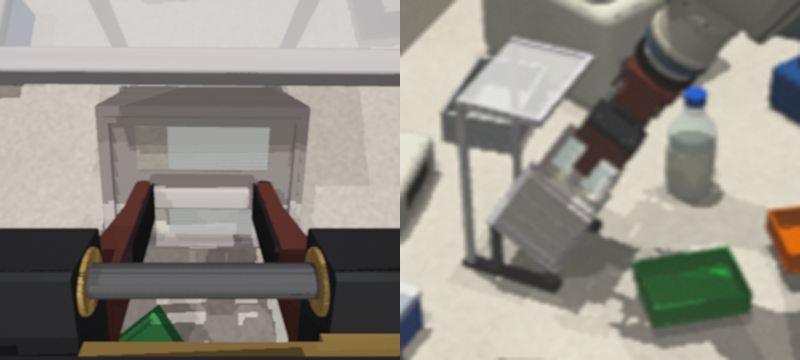

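The wrist view shows the fin (153–257, 195) about between the finger tips (150 and 260, 185). I'll check in depth how the fingers sit relative to the fin before acting.

```bash
python3 - <<'E'
from go import *
o=ctrl.get_obs(); R=Ro.from_rotvec(o["orientation"]).as_matrix()
im,d,ci=snap("wrist"); W=world(d,ci); P=(W-o["ee_pos"])@R
np.savez("wrist2.npz",im=im,d=d,R=ci["R"],t=ci["t"],K=ci["intrinsics"])
print("cam in tool",((-np.array(ci["R"]).T@ci["t"])-o["ee_pos"])@R)
for v in(236,242,248,256,264,275,290):
    print(v,[tuple(P[v,u].round(0).astype(int)) for u in(205,215,225,232,240,260,285,320,335,342,350,360)])
E
```

```text
cam in tool [  77.53998047    1.17866753 -183.00025985]
236 [(np.int64(4), np.int64(-45), np.int64(6)), (np.int64(3), np.int64(-39), np.int64(6)), (np.int64(4), np.int64(-33), np.int64(6)), (np.int64(6), np.int64(-28), np.int64(-1)), (np.int64(6), np.int64(-23), np.int64(-1)), (np.int64(6), np.int64(-12), np.int64(-1)), (np.int64(6), np.int64(2), np.int64(-1)), (np.int64(6), np.int64(22), np.int64(-1)), (np.int64(4), np.int64(32), np.int64(5)), (np.int64(4), np.int64(36), np.int64(5)), (np.int64(4), np.int64(40), np.int64(5)), (np.int64(4), np.int64(46), np.int64(4))]
242 [(np.int64(0), np.int64(-45), np.int64(5)), (np.int64(0), np.int64(-39), np.int64(4)), (np.int64(12), np.int64(-28), np.int64(-23)), (np.int64(6), np.int64(-26), np.int64(-11)), (np.int64(6), np.int64(-22), np.int64(-10)), (np.int64(6), np.int64(-11), np.int64(-11)), (np.int64(6), np.int64(2), np.int64(-10)), (np.int64(6), np.int64(21), np.int64(-10)), (np.int64(5), np.int64(30), np.int64(-8)), (np.int64(12), np.int64(31), np.int64(-24)), (np.int64(12), np.int64(35), np.int64(-24)), (np.int64(0), np.int64(46), np.in
[... 2026 characters left out ...]
4(26), np.int64(-33)), (np.int64(8), np.int64(27), np.int64(-50)), (np.int64(12), np.int64(28), np.int64(-59)), (np.int64(12), np.int64(32), np.int64(-58))]
290 [(np.int64(12), np.int64(-28), np.int64(-70)), (np.int64(11), np.int64(-24), np.int64(-68)), (np.int64(2), np.int64(-23), np.int64(-53)), (np.int64(-9), np.int64(-24), np.int64(-35)), (np.int64(-31), np.int64(-25), np.int64(5)), (np.int64(-31), np.int64(-13), np.int64(4)), (np.int64(-32), np.int64(2), np.int64(5)), (np.int64(-31), np.int64(24), np.int64(4)), (np.int64(-8), np.int64(26), np.int64(-35)), (np.int64(2), np.int64(26), np.int64(-53)), (np.int64(10), np.int64(27), np.int64(-67)), (np.int64(12), np.int64(30), np.int64(-70))]
```

The finger tips actually end about 20 mm behind the TCP when open, just above the fin top. I'll locate the tip edge finely with the fingers at 68.

Call:
servo_tool(
  rows=[
    [0,0,0,0,0,0,70],
    [0,0,0,0,0,0,70],
    [0,0,0,0,0,0,70],
  ],
)

```text
t: 4.1
ee_pos: [495.8, -215.1, 142.4]
orientation: [3.032, -0.021, 0.813]
ft_force: [0.0, 0.3, 0.7]
width: 69.8
grasp_force: 0.0
```

```bash
python3 - <<'E'
from go import *
o=ctrl.get_obs(); R=Ro.from_rotvec(o["orientation"]).as_matrix()
im,d,ci=snap("wrist"); P2=(world(d,ci)-o["ee_pos"])@R
z=np.load("wrist2.npz"); P1=(world(z["d"],dict(R=z["R"],t=z["t"],intrinsics=z["K"]))-o["ee_pos"])@R
for P in(P1,P2):
    m=(P[...,0]>9)&(P[...,0]<16)&(P[...,2]>-60)&(P[...,2]<0)&(abs(P[...,1])<60)
    for sgn in(-1,1):
        q=P[m&(P[...,1]*sgn>0)]; i=np.argsort(q[:,2])[-5:]; print(sgn,q[i].round(1).tolist())
print(o["width"])
E
```

```text
-1 [[13.6, -53.4, -0.1], [10.6, -53.1, -0.1], [15.4, -51.6, -0.1], [12.4, -53.0, -0.1], [13.6, -52.9, -0.0]]
1 [[10.6, 55.0, -0.1], [10.0, 52.3, -0.1], [13.6, 54.3, -0.0], [10.6, 53.4, -0.0], [13.0, 54.9, -0.0]]
-1 [[11.8, -51.3, -0.1], [12.4, -50.7, -0.1], [11.8, -53.6, -0.1], [12.4, -52.4, -0.1], [13.6, -52.9, -0.0]]
1 [[13.7, 53.6, -0.2], [11.3, 53.8, -0.2], [9.5, 54.5, -0.2], [10.6, 53.9, -0.0], [14.2, 52.5, -0.0]]
69.80432151078763
```

```bash
python3 - <<'E'
from go import *
o=ctrl.get_obs(); R=Ro.from_rotvec(o["orientation"]).as_matrix()
im,d,ci=snap("wrist"); P2=(world(d,ci)-o["ee_pos"])@R
z=np.load("wrist2.npz"); P1=(world(z["d"],dict(R=z["R"],t=z["t"],intrinsics=z["K"]))-o["ee_pos"])@R
for P in(P1,P2):
    m=(P[...,0]>10)&(P[...,0]<14)&(P[...,2]>-60)&(P[...,2]<-4)&(abs(P[...,1])<60)
    for sgn in(-1,1):
        q=P[m&(P[...,1]*sgn>0)]; i=np.argsort(q[:,2])[-25::6]; print(sgn,q[i].round(1).tolist())
E
```

```text
-1 [[10.0, -24.3, -23.2], [11.4, -29.4, -22.6], [10.0, -24.5, -21.9], [11.3, -29.6, -21.2], [11.6, -28.7, -20.4]]
1 [[11.7, 32.3, -23.3], [12.0, 31.4, -22.7], [11.8, 29.9, -22.3], [11.5, 34.6, -21.5], [11.1, 32.5, -19.2]]
-1 [[11.6, -36.3, -23.1], [11.9, -36.4, -22.6], [11.8, -39.5, -22.3], [11.9, -39.2, -21.2], [11.1, -38.7, -19.3]]
1 [[11.0, 44.9, -23.0], [12.0, 42.4, -22.7], [11.6, 41.1, -21.8], [11.4, 42.2, -21.4], [11.7, 41.9, -20.7]]
```

Call:
servo_tool(
  rows=[
    [0,0,0,0,0,0.03,72],
    [0,0,0,0,0,0.06,72],
    [0,0,0,0,0,0.09,72],
    [0,0,0,0,0,0.09,72],
    [0,0,0,0,0,0.09,50],
    [0,0,0,0,0,0.09,50],
    [0,0,0,0,0,0.09,50],
    [0,0,0,0,0,0.09,50],
  ],
)

```text
t: 5.2
ee_pos: [504.7, -215.1, 126.8]
orientation: [3.032, -0.021, 0.813]
ft_force: [-0.5, 0.3, -2.1]
width: 59.6
grasp_force: 30.0
```

Gripped on the fin (59.6 mm, 30 N). Lifting along the pile axis.

Call:
servo_tool(
  rows=[
    [0,0,0,0,0,-0.03,50],
    [0,0,0,0,0,-0.08,50],
    [0,0,0,0,0,-0.15,50],
    [0,0,0,0,0,-0.24,50],
    [0,0,0,0,0,-0.34,50],
    [0,0,0,0,0,-0.44,50],
    [0,0,0,0,0,-0.54,50],
    [0,0,0,0,0,-0.62,50],
    [0,0,0,0,0,-0.65,50],
    [0,0,0,0,0,-0.65,50],
  ],
)

```text
t: 6.45
ee_pos: [439.6, -214.6, 239.7]
orientation: [3.031, -0.021, 0.814]
ft_force: [0.8, -1.0, -2.2]
width: 59.9
grasp_force: 30.0
```

```bash
python3 - <<'E'
from go import *
print(ctrl.get_obs()["qpos"].round(2))
c,d,ci=snap("scene"); np.savez("scene2.npz",im=c,d=d,R=ci["R"],t=ci["t"],K=ci["intrinsics"])
cv2.imwrite("pics/s2.png",cv2.resize(c[40:380,150:470],(640,680))[:600,:,::-1])
E
```

```text
[-0.69  0.    2.2   0.59  0.6   0.45]
```

View pics/s2.png

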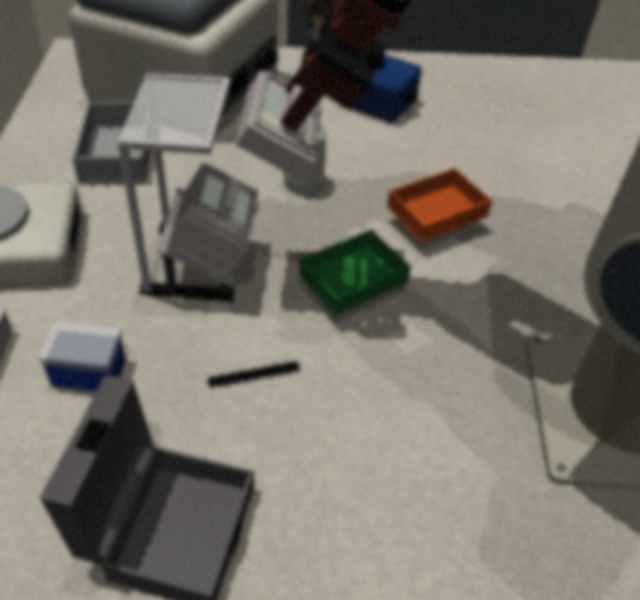

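The top carrier is lifted clear in the gripper and the other two remain in the rack. Next I swing it upright towards the case and refit the case pose.

```bash
python3 - <<'E'
from go import *
for y in(-40,130): rel((410,y,270),rackR(-.185,0))
from fit import *
W=clouds(["scene0","side0"])
p0=(507.5,211.5,-.185)
Wc=sel(W,p0,(-68,-80,12),(105,80,170)); p,f=fit(Wc,lambda p:casemodel(p[4]),(*p0,1.5,1.655)); print("case",p.round(3),f.round(2),len(Wc))
L=inv(p,W); m=(abs(L[:,0])<45)&(abs(L[:,1])<60)&(L[:,2]<30); print("floor z",np.median(W[m,2]))
E
```

```text
rel turn [-0.0309 -0.3484  0.1115] shift [-0.0618 -0.8703 -0.2123] | t 6.5 pos [ 439.6 -214.4  239.2] w 59.4
rel turn [-0.0309 -0.3484  0.1115] shift [-0.0723 -1.7202 -0.217 ] | t 6.5 pos [ 439.6 -214.4  239.2] w 59.4
case [ 5.06733e+02  2.10577e+02 -1.89000e-01  1.43200e+00  1.65900e+00] 1.56 7469
floor z 3.727706023888167
```

Call:
servo_tool(
  rows=[
    [0,0,0,-0.02,-0.06,-0.05,50],
    [-0.002,-0.02,0.01,-0.04,-0.15,-0.1,50],
    [-0.006,-0.08,0.03,-0.06,-0.27,-0.15,50],
    [-0.012,-0.15,0.05,-0.06,-0.4,-0.2,50],
    [-0.018,-0.22,0.07,-0.06,-0.53,-0.21,50],
    [-0.024,-0.28,0.09,-0.06,-0.66,-0.21,50],
    [-0.03,-0.33,0.105,-0.06,-0.78,-0.21,50],
    [-0.031,-0.348,0.112,-0.06,-0.84,-0.21,50],
    [-0.031,-0.348,0.112,-0.06,-0.87,-0.21,50],
    [-0.031,-0.348,0.112,-0.06,-0.87,-0.21,50],
  ],
)

```text
t: 7.75
ee_pos: [410.1, -39.8, 269.8]
orientation: [3.128, -0.29, 0.001]
ft_force: [-0.6, 0.2, -1.0]
width: 59.6
grasp_force: 30.0
```

```bash
python3 - <<'E'
from go import *
print(ctrl.get_obs()["qpos"].round(2))
rel((400,150,270),rackR(-.187,0))
E
```

```text
[-0.13  0.01  2.   -0.    1.13  1.63]
rel turn [ 0.0001 -0.0005  0.0014] shift [-0.2238 -0.9238 -0.0014] | t 7.75 pos [410.1 -39.8 269.8] w 59.6
```

Call:
servo_tool(
  rows=[
    [0,0,0,-0.03,-0.1,0,50],
    [0,0,0,-0.06,-0.25,0,50],
    [0,0,0,-0.1,-0.4,0,50],
    [0,0,0,-0.14,-0.55,0,50],
    [0,0,0,-0.18,-0.7,0,50],
    [0,0,0,-0.21,-0.83,0,50],
    [0,0,0,-0.22,-0.92,0,50],
    [0,0,0,-0.22,-0.92,0,50],
    [0,0,0,-0.22,-0.92,0,50],
  ],
)

```text
t: 8.88
ee_pos: [401.1, 148.0, 269.9]
orientation: [3.128, -0.292, 0.001]
ft_force: [0.6, -0.9, -2.7]
width: 60.0
grasp_force: 30.0
```

```bash
python3 - <<'E'
from go import *
o=ctrl.get_obs(); R=Ro.from_rotvec(o["orientation"]).as_matrix()
im,d,ci=snap("wrist"); np.savez("wrist3.npz",im=im,d=d,R=ci["R"],t=ci["t"],K=ci["intrinsics"])
cv2.imwrite("pics/w3.png",im[...,::-1])
P=(world(d,ci)-o["ee_pos"])@R
# carrier in hand
m=(abs(P[...,0])<70)&(abs(P[...,1])<75)&(P[...,2]>-25)&(P[...,2]<25); 
dk=m&(P[...,2]>-18)&(P[...,2]<-6); q=P[dk]; print("deck",len(q),np.median(q,0),np.percentile(q,[1,99],0).round(1),np.linalg.lstsq(np.c_[q[:,:2],np.ones(len(q))],q[:,2],rcond=None)[0].round(4))
from fit import *
W=clouds(["wrist3"]); p0=(507,211,-.187)
Wc=sel(W,p0,(-68,-80,12),(105,80,200)); p,f=fit(Wc,lambda p:casemodel(p[4]),(*p0,1.5,1.655)); print("case",p.round(3),f.round(2),len(Wc))
W=clouds(["wrist3","scene0","side0"])
Wc=sel(W,p0,(-68,-80,12),(105,80,170)); p,f=fit(Wc,lambda p:casemodel(p[4]),(*p0,1.5,1.655)); print("case all",p.round(3),f.round(2),len(Wc))
E
```

```text
deck 21593 [ 19.26406404   0.66620891 -14.13056725] [[-36.8 -57.1 -17.9]
 [ 45.2  60.2  -8.5]] [ 1.48000e-02 -2.20000e-03 -1.43371e+01]
case [ 5.08960e+02  2.07511e+02 -1.85000e-01  3.38100e+00  1.65000e+00] 1.34 8644
case all [ 5.09045e+02  2.08653e+02 -1.83000e-01  3.05400e+00  1.64500e+00] 1.57 16113
```

View pics/w3.png

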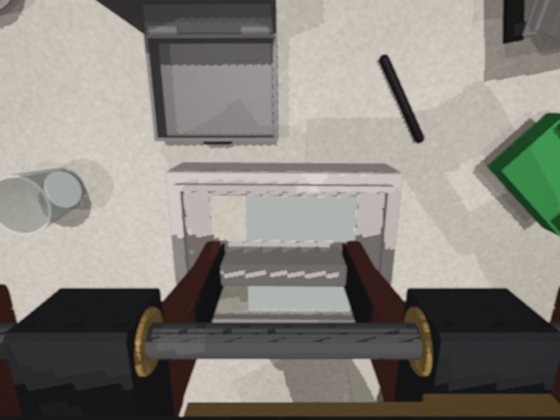

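Case at (509, 208.5), yaw -0.184, lid at about 1.65. The wrist view shows the case opening at (155–277, 38–140) and the beaker at (40,200), well clear. The carrier hangs level, centred in the hand, with its origin about 18 mm beyond the TCP.

```bash
python3 - <<'E'
from go import *
rel((508.8,209.5,120),rackR(-.184,0))
E
```

```text
rel turn [ 0.0002 -0.0005 -0.0016] shift [ 0.4712 -0.4024  0.7498] | t 8.93 pos [401.2 147.9 269.9] w 59.6
```

Call:
servo_tool(
  rows=[
    [0,0,0,0.06,-0.05,0,50],
    [0,0,0,0.16,-0.14,0.05,50],
    [0,0,0,0.28,-0.24,0.15,50],
    [0,0,0,0.39,-0.33,0.3,50],
    [0,0,0,0.45,-0.38,0.45,50],
    [0,0,-0.001,0.471,-0.402,0.58,50],
    [0,0,-0.001,0.471,-0.402,0.68,50],
    [0,0,-0.001,0.471,-0.402,0.74,50],
    [0,0,-0.001,0.471,-0.402,0.75,50],
    [0,0,-0.001,0.471,-0.402,0.75,50],
  ],
)

```text
t: 10.18
ee_pos: [509.5, 210.6, 120.5]
orientation: [-3.128, 0.289, -0.003]
ft_force: [-0.1, -0.1, -1.2]
width: 59.9
grasp_force: 30.0
```

```bash
python3 - <<'E'
from go import *
o=ctrl.get_obs(); R=Ro.from_rotvec(o["orientation"]).as_matrix()
rel((508.8,209.5,22),rackR(-.184,0))
from fit import *
for n in("wrist","scene","side"):
    im,d,ci=snap(n); np.savez(n+"4.npz",im=im,d=d,R=ci["R"],t=ci["t"],K=ci["intrinsics"])
# front/side rims of case near z 40 from the cameras, in case frame
W=clouds(["wrist4","scene4","side4"]); L=inv((509,208.5,-.184),W)
rim=L[(abs(L[:,2]-40)<4)&(abs(L[:,0])<70)&(abs(L[:,1])<85)]
f=rim[(rim[:,0]<-45)&(abs(rim[:,1])<60)]; print("front rim x",np.percentile(f[:,0],[3,50,97]).round(1),len(f))
for s in(-1,1):
    f=rim[(rim[:,1]*s>62)&(abs(rim[:,0])<45)]; print("side",s,np.percentile(f[:,1],[3,50,97]).round(1) if len(f) else 0,len(f))
# carrier
c=L[(L[:,2]>112)&(L[:,2]<140)&(abs(L[:,0])<60)&(abs(L[:,1])<75)]; print("carrier",np.percentile(c,[1,99],0).round(1),len(c))
E
```

```text
rel turn [-0.0004 -0.0011 -0.0002] shift [-0.0032  0.0062  0.4926] | t 10.18 pos [509.5 210.6 120.5] w 59.9
front rim x [-60.9 -56.7 -54.1] 201
side -1 [-73.7 -70.8 -67.6] 125
side 1 [68.  71.2 74.2] 260
carrier [[-44.4 -58.  114.6]
 [ 45.4  61.3 139.6]] 27598
```

Call:
servo_tool(
  rows=[
    [0,0,0,-0.003,0.006,0.06,50],
    [0,0,0,-0.003,0.006,0.14,50],
    [0,0,0,-0.003,0.006,0.23,50],
    [0,0,0,-0.003,0.006,0.31,50],
    [0,0,0,-0.003,0.006,0.38,50],
    [0,0,0,-0.003,0.006,0.43,50],
    [0,0,0,-0.003,0.006,0.46,50],
    [0,0,0,-0.003,0.006,0.475,50],
    [0,0,0,-0.003,0.006,0.475,50],
  ],
)

```text
t: 11.45
ee_pos: [508.3, 209.4, 25.1]
orientation: [-3.128, 0.289, -0.002]
ft_force: [0.5, -0.4, -2.2]
width: 59.8
grasp_force: 30.0
```

Call:
servo_tool(
  rows=[
    [0,0,0,0,0,0.005,50],
    [0,0,0,0,0,0.01,50],
    [0,0,0,0,0,0.015,50],
    [0,0,0,0,0,0.015,50],
  ],
)

```text
t: 11.95
ee_pos: [508.5, 209.4, 23.1]
orientation: [-3.128, 0.289, -0.002]
ft_force: [-1.7, -3.1, 8.5]
width: 59.5
grasp_force: 30.0
```

Contact at the expected height (about 10 N). Releasing and retreating up.

Call:
servo_tool(
  rows=[
    [0,0,0,0,0,0,72],
    [0,0,0,0,0,0,72],
    [0,0,0,0,0,0,72],
    [0,0,0,0,0,-0.05,72],
    [0,0,0,0,0,-0.12,72],
    [0,0,0,0,0,-0.22,72],
    [0,0,0,0,0,-0.34,72],
    [0,0,0,0,0,-0.46,72],
    [0,0,0,0,0,-0.55,72],
    [0,0,0,0,0,-0.55,72],
  ],
)

```text
t: 13.2
ee_pos: [509.1, 209.8, 133.8]
orientation: [-3.127, 0.289, -0.006]
ft_force: [0.8, -0.5, -0.5]
width: 72.4
grasp_force: 0.0
```

```bash
python3 - <<'E'
from go import *
from fit import *
im,d,ci=snap("wrist"); np.savez("wrist5.npz",im=im,d=d,R=ci["R"],t=ci["t"],K=ci["intrinsics"])
W=clouds(["wrist5"]); L=inv((509,208.5,-.184),W)
dk=L[(L[:,2]>31)&(L[:,2]<39.5)&(abs(L[:,0])<47)&(abs(L[:,1])<62)]
print("deck",len(dk),np.percentile(dk,[1,50,99],0).round(1),np.linalg.lstsq(np.c_[dk[:,:2],np.ones(len(dk))],dk[:,2],rcond=None)[0].round(4))
f=L[(L[:,2]>54)&(L[:,2]<66)&(abs(L[:,0])<20)&(abs(L[:,1])<40)]; print("fin",cv2.minAreaRect(f[:,:2].astype(np.float32)),np.median(f[:,2]))
ld=L[(L[:,2]>60)&(L[:,0]>45)&(L[:,0]<115)&(abs(L[:,1])<73)]; print("lid",len(ld),np.percentile(ld,[1,99],0).round(1), ld[ld[:,2]>np.percentile(ld[:,2],97)].mean(0).round(1))
print(ctrl.get_obs()["qpos"].round(2)); cv2.imwrite("pics/w5.png",im[...,::-1])
E
```

```text
deck 11210 [[-44.5 -59.8  34.6]
 [  7.7  -0.6  36.8]
 [ 44.2  57.8  39.1]] [-3.40000e-03 -4.00000e-04  3.68443e+01]
fin ((-0.35364484786987305, -1.0090980529785156), (59.18084716796875, 12.470934867858887), 89.16197967529297) 60.06973673446699
lid 23872 [[ 66.8 -71.6 152.3]
 [ 98.1  70.8 161.2]] [ 73.6  -0.6 161.1]
[ 0.37  0.41  1.85 -0.    0.88  2.12]
```

View pics/w5.png

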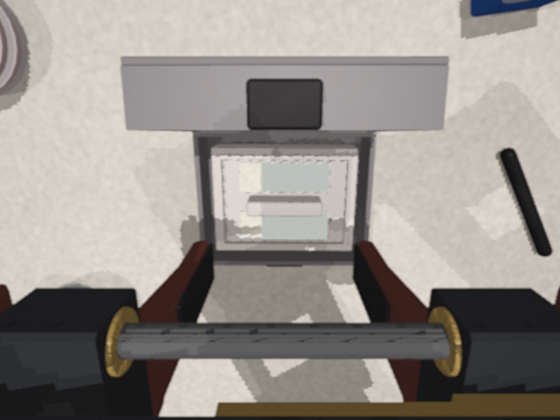

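The carrier sits centred (-0.4, -1.0 mm) and flat in the case, deck at 36.8 mm. The lid edge face is at case x 67–98, z 152–161, at the top of the view (122–447, 57–130). Now I close the fingers and rise above the lid.

Call:
servo_tool(
  rows=[
    [0,0,0,0,0,-0.1,0],
    [0,0,0,0,0,-0.25,0],
    [0,0,0,0,0,-0.4,0],
    [0,0,0,0,0,-0.52,0],
    [0,0,0,0.1,0,-0.55,0],
    [0,0,0,0.25,0,-0.55,0],
    [0,0,0,0.42,0,-0.55,0],
    [0,0,0,0.57,0,-0.55,0],
    [0,0,0,0.63,0,-0.55,0],
    [0,0,0,0.63,0,-0.55,0],
  ],
)

```text
t: 14.5
ee_pos: [631.5, 186.1, 240.9]
orientation: [3.128, -0.29, -0.002]
ft_force: [0.6, -0.2, 0.5]
width: 0.7
grasp_force: 0.0
```

```bash
cat >> go.py <<'E'
CASE=(509,208.5,-.184)
def cf(x,y,z): return Ro.from_euler('z',CASE[2]).apply([x,y,z])+[CASE[0],CASE[1],0]
def where():
    o=ctrl.get_obs(); print("tcp in case frame",Ro.from_euler('z',-CASE[2]).apply(o["ee_pos"]-[CASE[0],CASE[1],0]).round(1))
E
python3 - <<'E'
from go import *
o=ctrl.get_obs(); R=Ro.from_rotvec(o["orientation"]).as_matrix()
im,d,ci=snap("wrist"); P=(world(d,ci)-o["ee_pos"])@R
m=(abs(P[...,0])<25)&(abs(P[...,1])<35)&(P[...,2]>-60)&(P[...,2]<25); q=P[m]; print(np.percentile(q,[0,1,50,99,100],0).round(1),len(q))
W=world(d,ci).reshape(-1,3); near=W[(np.linalg.norm(W[:,:2]-o["ee_pos"][:2],axis=1)<70)&(W[:,2]<160)]; print("below: max z",np.nanpercentile(near[:,2],[50,90,99]))
where(); rel(cf(125,0,135),rackR(-.184,0))
E
```

```text
[[ -9.1  -9.6 -60. ]
 [ -5.4  -8.3 -59.7]
 [ 11.7   1.2 -43.8]
 [ 12.4  10.9 -21.6]
 [ 12.7  12.4 -19.8]] 1610
below: max z [  1.38692061 154.72214996 156.26141746]
tcp in case frame [123.9   0.5 241.2]
rel turn [ 0.0004  0.0007 -0.0001] shift [0.006  0.0021 0.5309] | t 14.55 pos [630.9 186.3 241.2] w 0.3
```

The shut finger tip ends 20 mm behind the TCP and the fingers are ±12 mm in x. Descending behind the lid.

Call:
servo_tool(
  rows=[
    [0,0,0,0,0,0.08,0],
    [0,0,0,0,0,0.2,0],
    [0,0,0,0,0,0.34,0],
    [0,0,0,0,0,0.47,0],
    [0,0,0,0,0,0.57,0],
    [0,0,0,0,0,0.63,0],
    [0,0,0,0,0,0.64,0],
    [0,0,0,0,0,0.64,0],
  ],
)

```text
t: 15.55
ee_pos: [632.4, 186.5, 114.7]
orientation: [-3.128, 0.289, -0.003]
ft_force: [-1.0, -0.0, -0.7]
width: 0.6
grasp_force: 0.0
```

```bash
python3 - <<'E'
from go import *
where()
E
```

```text
tcp in case frame [125.4   0.9 114.7]
```

Call:
servo_tool(
  rows=[
    [0,0,0,-0.04,0,0,0],
    [0,0,0,-0.08,0,-0.01,0],
    [0,0,0,-0.127,0,-0.02,0],
    [0,0,0,-0.165,0,-0.035,0],
    [0,0,0,-0.205,0,-0.046,0],
    [0,0,0,-0.24,0,-0.048,0],
    [0,0,0,-0.275,0,-0.05,0],
    [0,0,0,-0.31,0,-0.05,0],
    [0,0,0,-0.36,0,-0.043,0],
    [0,0,0,-0.41,0,-0.033,0],
  ],
)

```text
t: 16.8
ee_pos: [550.6, 201.6, 120.6]
orientation: [-3.128, 0.289, -0.001]
ft_force: [1.5, 0.3, 2.8]
width: 0.4
grasp_force: 1.2
```

```bash
cat > lid.py <<'E'
from go import *
from fit import *
def lid():
    where(); n=[]
    for c in("scene","side"):
        im,d,ci=snap(c); np.savez(c+"9.npz",im=im,d=d,R=ci["R"],t=ci["t"],K=ci["intrinsics"]); n.append(c+"9")
    W=clouds(n); L=inv((509,208.5,-.184),W)
    # outer face plane: points on the lid away from the tool
    q=L[(abs(L[:,1])>25)&(abs(L[:,1])<68)&(L[:,0]>-70)&(L[:,0]<115)&(L[:,2]>45)&(L[:,2]<165)]
    best=None
    for th in np.arange(0,1.8,.01):
        x,z=q[:,0]-58,q[:,2]-40; a=-x*np.cos(th)+z*np.sin(th); b=x*np.sin(th)+z*np.cos(th)
        k=((abs(b-32)<2.5)&(a>-3)&(a<119)).sum(); best=max(best or(0,0),(k,th))
    print("lid angle",best,len(q))
lid() if __name__=="__main__" else 0
E
python3 lid.py
```

```text
tcp in case frame [ 42.1   0.8 120.6]
lid angle (np.int64(484), np.float64(0.99)) 1496
```

Lid at 0.99, as planned. Continuing the arc.

Call:
servo_tool(
  rows=[
    [0,0,0,-0.047,0,0.015,0],
    [0,0,0,-0.094,0,0.033,0],
    [0,0,0,-0.14,0,0.06,0],
    [0,0,0,-0.183,0,0.089,0],
    [0,0,0,-0.222,0,0.124,0],
    [0,0,0,-0.26,0,0.162,0],
    [0,0,0,-0.292,0,0.204,0],
    [0,0,0,-0.32,0,0.247,0],
    [0,0,0,-0.342,0,0.294,0],
    [0,0,0,-0.342,0,0.294,0],
  ],
)

```text
t: 18.15
ee_pos: [483.3, 213.7, 60.8]
orientation: [3.128, -0.288, -0.001]
ft_force: [-0.2, -0.1, 0.2]
width: 0.5
grasp_force: 0.0
```

```bash
python3 lid.py
```

```text
tcp in case frame [-26.2   0.4  60.8]
lid angle (np.int64(1588), np.float64(0.08)) 2133
```

Call:
servo_tool(
  rows=[
    [0,0,0,0,0,0.015,0],
    [0,0,0,0,0,0.03,0],
    [0,0,0,0,0,0.04,0],
    [0,0,0,0,0,0.045,0],
    [0,0,0,0,0,0.05,0],
    [0,0,0,0,0,0.05,0],
  ],
)

```text
t: 19.0
ee_pos: [484.3, 213.8, 51.7]
orientation: [3.128, -0.289, 0.002]
ft_force: [0.2, 0.3, 0.2]
width: 0.6
grasp_force: 0.0
```

Call:
servo_tool(
  rows=[
    [0,0,0,0,0,0.005,0],
    [0,0,0,0,0,0.01,0],
    [0,0,0,0,0,0.01,0],
  ],
)

```text
t: 19.38
ee_pos: [484.4, 213.9, 51.3]
orientation: [-3.128, 0.289, -0.002]
ft_force: [-5.2, -1.5, 17.6]
width: 0.1
grasp_force: 8.8
```

```bash
python3 lid.py
```

```text
tcp in case frame [-25.2   0.8  51.3]
lid angle (np.int64(1518), np.float64(0.0)) 1997
```

Shut: 17.6 N resistance and a measured lid angle of 0.00. Retreating upward, then a final check.

Call:
servo_tool(
  rows=[
    [0,0,0,0,0,-0.03,0],
    [0,0,0,0,0,-0.12,0],
    [0,0,0,0,0,-0.3,0],
    [0,0,0,0,0,-0.5,0],
    [0,0,0,0,0,-0.7,0],
    [0,0,0,0,0,-0.8,0],
    [0,0,0,0,0,-0.8,0],
    [0,0,0,0,0,-0.8,0],
  ],
)

```text
t: 20.48
ee_pos: [483.5, 213.6, 209.3]
orientation: [3.128, -0.289, -0.0]
ft_force: [-0.6, 0.6, 0.5]
width: 0.7
grasp_force: 0.0
```

```bash
python3 lid.py; python3 - <<'E'
from fit import *
W=clouds(["scene9","side9"]); L=inv((509,208.5,-.184),W)
q=L[(abs(L[:,0])<45)&(abs(L[:,1])<62)&(L[:,2]>50)&(L[:,2]<95)]; print("lid top",np.linalg.lstsq(np.c_[q[:,:2],np.ones(len(q))],q[:,2],rcond=None)[0].round(4))
cv2.imwrite("pics/end.png",np.load("scene9.npz")["im"][...,::-1])
E
```

```text
tcp in case frame [-26.    0.4 209.3]
lid angle (np.int64(2798), np.float64(0.0)) 3379
lid top [ 3.90000e-03 -6.00000e-04  7.18999e+01]
```

View pics/end.png

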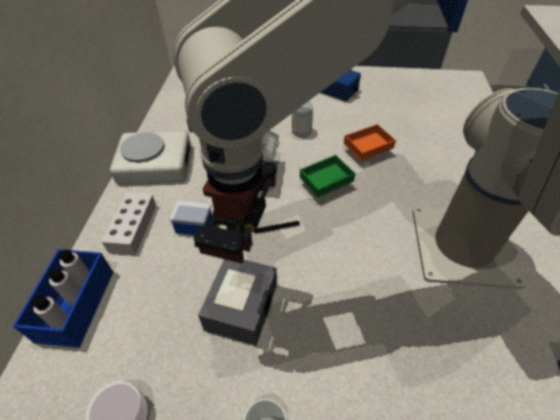

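The final view shows the case shut at (240,300), its lid top level at 71.9 mm (slope 0.004). The gripper is clear above it, and the marker, tip box, bottle and beaker are where they stood.

```bash
python3 -c "
from workcell import ctrl
print(ctrl.close_job())"
```

```text
the job is handed in; nothing more can be done
None
```

The job is handed in at about 20.5 s of the 67 s allowed: the top carrier lies flat and centred (within about 1 mm) in the case, the lid is pressed shut (measured angle 0.00 rad), and the other two carriers and the bystanders looked undisturbed in the pictures; the judge returned no verdict.

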